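Set the joint spacer and hold the loose tile against it

TASK

The two end tiles of a row are stuck to the plywood board and the middle one is still loose: stand the bare metal spacer blade on the board, across the middle of the one joint beside the loose tile that is wide enough for it (never try it in the tight joint), and let go of it. Then grip the loose tile and slide it along the row until it is pressed flush and square on the spacer, and the spacer on the end tile, with the tile flat on the board and its front and back edges in line with its neighbours. Finish while still gripping the tile and pressing it there, firmly but not hard, as if the adhesive were setting; do not shift the pot, tape roll, lemon or spice jar standing about.

Things in the scene. Friction and masses are not known exactly. Their poses are not given: they have to be found in the camera images.
- board: fixed plywood board with rubber feet, 130 (its x) x 270 (its y) x 16 mm; origin at the centre of its underside on the table, its top is 16 mm above the origin. The tile row runs along its y axis through its centre line x = 0. Its place and yaw vary
- narrow_tile: end tile, stuck to the board: white glazed with a brown back, 50 (along the board's x) x 46 (along the row) x 15 mm; origin at the centre of its underside, axes parallel to the board's. Stands 72 mm from the board's centre at one end of the row (either end); the joint beside it is the wide one, about 17 to 21 mm at the start
- wide_tile: end tile, stuck to the board at the other end of the row, same make, 50 x 70 (along the row) x 15 mm; origin at the centre of its underside, axes parallel to the board's. Also 72 mm from the board's centre; the joint beside it is only about 5 to 9 mm: too tight for the spacer
- loose_tile: middle tile, loose on the board, same make, 50 (its x, across the row) x 60 (its y, along the row) x 15 mm, 0.11 kg; origin at the centre of its underside. Starts up to 9 mm out of line and slightly turned; grip it across its 50 mm front and back edges, finger tips just above the board. A steady push of 5 to 20 N along the row is right; it builds up within a few mm
- spacer: loose bare aluminium blade standing upright on the table to the right of the board: 12 mm thick (its y), 40 mm long (its x), 62 mm tall; foot bevelled to 9 mm in the lowest 4 mm; from 33 mm up it is a ribbed grip 30 mm long and 12 mm thick; origin at the centre of its underside, z up; about 0.06 kg
- pot: bystander: small white lidded pot, 67 mm across, 55 mm tall, back left of the board; origin under its centre
- tape_roll: bystander: large roll of masking tape lying flat, 104 mm across, 25 mm tall, far to the right of the board; origin under its centre
- lemon: bystander: lemon, 72 x 57 x 58 mm, near left of the board; origin under its centre
- spice_jar: bystander: spice jar, 42 mm across, 106 mm tall, behind and to the right of the board; origin under its centre

How it is judged:
On the way:
1. the spacer stands upright on the board in the joint between the loose tile and the narrower end tile, let go (z of spacer in the frame of board between 0.012 and 0.02 m and horizontal distance between spacer and narrow_tile below 0.044 m and horizontal distance between spacer and loose_tile below 0.055 m and angle between spacer's own z axis and vertical below 0.35 rad and contact force between the fingers and spacer below 0.2 N), for 0.2 s.
At the end, for the whole second after the job is handed in: Spacer upright on the board, ungripped, square and within 12 mm of mid-row, touching both the loose and the narrower end tile with over 2 N; loose tile gripped, still, flat, in line within 4 mm and 0.05 rad, tile centre within 67.5 mm of the end tile's (z of spacer in the frame of board between 0.013 and 0.019 m and x of spacer in the frame of board between -0.012 and 0.012 m and angle between spacer's own z axis and vertical below 0.08 rad and angle between the y axis of spacer and the y axis of board, either way round below 0.08 rad and horizontal distance between spacer and narrow_tile below 0.034 m and horizontal distance between loose_tile and narrow_tile below 0.0675 m and contact force between loose_tile and spacer above 2 N and contact force between spacer and narrow_tile above 2 N and contact force between the fingers and spacer below 0.2 N and contact force between the fingers and loose_tile above 3 N and x of loose_tile in the frame of board between -0.004 and 0.004 m and z of loose_tile in the frame of board below 0.0185 m and angle between loose_tile's own z axis and vertical below 0.04 rad and angle between the y axis of loose_tile and the y axis of board, either way round below 0.05 rad and linear speed of loose_tile below 0.01 m/s); the arm keeps its last pose, push and grip.
It fails at once if the spacer is pushed against the wide end tile, i.e. tried in the tight joint (more than 3 N) (contact force between spacer and wide_tile above 3 N).
It fails at once if the tile is pressed on the spacer with more than 60 N (contact force between loose_tile and spacer above 60 N).
It fails at once if a bystander is shifted more than 40 mm (distance of any of tape_roll, pot, spice_jar, lemon from where it was at the start of the episode above 0.04 m).
It also fails if it takes over 58 s, if anything falls off the work surface, if the arm or the gripper's body presses on something with over 40 N, if the wrist force passes 120 N, or if a joint passes its speed limit or range.

ROBOT

A 7-joint arm with a two-finger parallel gripper is mounted at the origin on a cart in front of the work surface, level with it; the furniture and walls round the work are solid. World frame = base frame: x ahead of the robot, y to its left, z up, the work surface at z = 0. Lengths are in m, angles in rad, forces in N, time in s.
With the tool pointing down it reaches from about 0.4 to 0.925 m from the base axis. Payload 5.6 kg.
Tool frame: the origin (TCP) lies at the very end of the fingers, on their centre line; the grasp point (between the pads) lies 19 mm behind it; y points along the fingers, x is the direction in which the jaws open and shut, and the axes are right-handed (so a half turn about y gives the same grasp; the last joint's range is limited). The gripper opens to 85 mm and grips with 20 to 120 N. Pads are 22 mm wide; open, the fingers measure 114 mm over their backs; the gripper's body (76 mm by 85 mm) begins 54 mm behind the grasp point. The pads swing forward as they close: fully open they stand 13 mm farther back than shut.
Start: joints at [1.294, 0.468, -0.012, 1.603, 0.006, 1.071, -0.056], TCP at [0.151, -0.632, 0.231] pointing down, gripper open.
Joint ranges: [-2.53, 2.53], [-0.31, 2.02], [-1.57, 1.55], [0.28, 2.44], [-1.29, 4.43], [0.15, 1.84], [-2.92, 2.92]. Speed limits (rad/s): [2.57, 2.57, 3.14, 3.14, 3.14, 3.14, 3.14].

INTERFACE

Orientations are given as a unit quaternion [x, y, z, w].
In Python, from cell import ctrl gives the robot as it stands. The module is installed in compiled form; this text tells all that it offers.
- The arm moves only by the tool play_rows, never from a script. Its argument "steps" is a list of rows, each a list of 3 entries, a list of its own where there are three numbers: the closure, from 0 (fully open) to 1 (shut), then the shift along the tool's x, y, z in mm, then the turn about the tool's y in degrees. In form: [[claw, [tx, ty, tz], turn], ...]. A call has 1 to 5 rows; each row is the pose to reach, as a shift and turn from the pose commanded when the call began, along the tool's axes at that moment; what a row does not reach only later rows make up. A row lasts 1/12 s, in which the tool goes at most 41.7 mm and 7.16 degrees, less where a joint would pass 70% of its speed; a pose out of reach is approached as far as the arm can. A call with a gripper value outside its range is refused whole. The fingers move at their own pace and stop on an object; "force" is the grip in N (left out, the last holds). Time passes only in rows, so rows that repeat a pose let the fingers close. It gives the time, the measured TCP pose, the force and the opening at its end, in the units of the state.
- ctrl.get_state(): the state, without advancing time (a new reading comes with each control period).
- ctrl.get_image(name): name is "scene" or "top"; returns a dict with "img" (400x640x3 uint8, blue, green, red), "range_z" (400x640 float32, m along the optical axis (not along the pixel's ray), 0 where there is no reading), "vfov" (degrees; the focal length in pixels is half the picture's height over the tangent of half this angle, whatever the lens; pixels are square), "cx", "cy" (the principal point, pixels), "origin" and "rotation" of the camera in the world. Camera axes: x right, y down, z forward; pixel columns grow to the right and rows downward; lengths in m; the calibration is good to about 2 mm. A picture is of the moment at which its call begins.
- ctrl.sign_off(): hands the job in, once; it reports no verdict.
Trained networks look in a picture, given as the dict that the camera call returned (one of the last four; its "shot" number tells which), for a name from the list of things; names that differ only in an ending like _2 or _b are one class to them, and where a whole thing is asked for, a point or a joint stands for the part that bears it (a point fixed in the world has none). Each returns a list of dicts, best first, with "confidence" (0 to 1); they miss things now and then, are a little off and sometimes report something else, mostly with a low value. They report only what shows in the picture. A call takes as long as a camera call.
- ctrl.search_frame(picture, name): "point" ([x, y, z] in m, in world coordinates, good to about 4 mm: the middle of the surface that is visible of it).
- ctrl.outline_of(picture, name): "pixels" (400x640 bool, what is visible of it).
- ctrl.tip_of(picture, name): "point" ([x, y, z] in m, in world coordinates, good to about 4 mm: a listed point, or the origin of a listed thing).
The state is a dict: "t": time; "joint_pos": joint angles; "qvel": joint speeds; "joint_torque": joint torques, N m; "ee_pos": TCP position; "ee_rot": TCP orientation; "contact_force": force on the tool from outside, world axes, zero at the start; "moment": the same for the moment, N m; "opening": opening from 0.0 (shut) to 1.0 (fully open).
Only numpy, scipy, OpenCV 4.12 (cv2) and the standard library are available. Lean on these libraries where they do the work, as an engineer would, in place of code of your own. Each camera call takes 0.05 s, during which the arm holds its last target. There are 200 camera calls.

## Working session

There is one attempt and no reset: what is moved stays moved. The work goes in short steps, Python scripts to look and compute and a tool call to move; the robot and the scene stay as the last step left them, time stands still between calls to the robot, and variables do not carry over. Pictures are saved under pics/ and viewed, about 8 in all and at most 12, crops included, and the job is handed in when it is done.

Besides the shell and the picture viewer there is one more tool, called after "Call:" in YAML: its name, and indented under it one key for each argument. play_rows: Moves the arm, as the interface text tells. Its arguments: {"type":"object","properties":{"steps":{"type":"array","items":{"type":"array"}},"force":{"type":"number"}},"required":["steps"]}

```bash
mkdir -p pics
cat > h.py <<'E'
import numpy as np, cv2
from cell import ctrl
from scipy.spatial.transform import Rotation as R
def cloud(p):
    h,w=p["range_z"].shape; f=h/2/np.tan(np.radians(p["vfov"])/2)
    v,u=np.mgrid[0:h,0:w]; z=p["range_z"]
    c=np.dstack([(u-p["cx"])/f*z,(v-p["cy"])/f*z,z])
    Ro=np.array(p["rotation"]); Ro=Ro if Ro.shape==(3,3) else R.from_quat(Ro).as_matrix()
    return c@Ro.T+np.array(p["origin"])
E
python3 - <<'E'
from h import *
s=ctrl.get_state(); print(s); print(R.from_quat(s["ee_rot"]).as_matrix().round(3))
ims=[]
for n in("top","scene"):
    p=ctrl.get_image(n); cv2.imwrite(f"pics/{n}0.png",p["img"]); print(n,p["origin"],p["rotation"],p["vfov"])
    C=cloud(p)
    for o in("board","narrow_tile","wide_tile","loose_tile","spacer","pot","tape_roll","lemon","spice_jar"):
        r=ctrl.outline_of(p,o); t=ctrl.tip_of(p,o)
        out=[o]
        if t: out+=[t[0]["confidence"],np.round(t[0]["point"],4)]
        if r:
            m=r[0]["pixels"]&(p["range_z"]>0); P=C[m]; zt=np.percentile(P[:,2],90)
            T=P[abs(P[:,2]-zt)<.004]
            rc=cv2.minAreaRect((T[:,:2]*1000).astype(np.float32))
            out+=["|",r[0]["confidence"],m.sum(),round(zt,4),np.round(rc[0],1),np.round(rc[1],1),round(rc[2],1)]
        print(*out)
E
```

```text
{'t': 0.0, 'joint_pos': array([ 1.29402874,  0.46839424, -0.01162801,  1.60366543,  0.00599217,
        1.07138502, -0.05632768]), 'qvel': array([ 0.00061833,  0.00077217,  0.00043565, -0.00127561,  0.00047742,
        0.00066359, -0.00016414]), 'joint_torque': array([-6.43591557e-04, -5.32388091e+01,  2.09114864e-02, -2.51303566e+01,
        1.13241223e-02,  7.87877507e-03,  8.42853979e-06]), 'ee_pos': array([ 0.1503845 , -0.63177061,  0.23030996]), 'ee_rot': array([-0.55451359,  0.43882645, -0.43777255,  0.55524878]), 'contact_force': array([ 0.26122943,  0.69128956, -0.058164  ]), 'moment': array([ 0.00014687,  0.04237577, -0.03737534]), 'opening': 1.0009600981588727}
[[ 0.232 -0.001  0.973]
 [-0.973  0.002  0.232]
 [-0.002 -1.    -0.   ]]
top [ 0.41280635 -0.05907974  1.48989501] [-0.70533915  0.7077754  -0.02391138  0.03128743] 45.26542577134858
board 0.94 [0.546  0.1138 0.0009] | 0.91 2677 0.0186 [545.3 117.9] [129.8 267.1] 0.8
narrow_tile 0.82 [0.5477 0.0485 0.0149] | 0.6 251 0.0338 [545.7  45.8] [43.2 49.1] 90.0
wide_tile 0.73 [0.5438 0.1903 0.0152] | 0.77 369 0.0333 [544.8 1
[... 724 characters left out ...]
7
narrow_tile 0.6 [0.5487 0.0495 0.0181] | 0.77 209 0.0323 [545.1  48.3] [49.6 44. ] 3.9
wide_tile 0.66 [0.5479 0.194  0.0166] | 0.54 306 0.0319 [543.5 191.8] [70.7 51.1] 88.9
loose_tile 0.76 [0.5498 0.1199 0.0197] | 0.75 233 0.0319 [546.8 122.3] [50.  56.7] 0.9
spacer 0.48 [ 0.4771 -0.1997  0.001 ] | 0.45 162 0.0587 [ 478.7 -197.1] [28.2 14.1] 1.4
pot 0.96 [0.6629 0.3578 0.002 ] | 0.75 453 0.0532 [656.  361.8] [65.6 64.9] 80.1
tape_roll 0.65 [ 0.6034 -0.4509 -0.0019] | 0.89 417 0.0246 [ 598.8 -447. ] [ 97.9 104.7] 64.0
lemon 0.65 [ 0.3668  0.329  -0.0009] | 0.55 393 0.054 [368.7 331.3] [32.  38.5] 75.5
spice_jar 0.76 [ 0.7096 -0.1695 -0.0026] | 0.73 293 0.1036 [ 705.3 -163.9] [36. 40.] 26.1
```

View pics/top0.png

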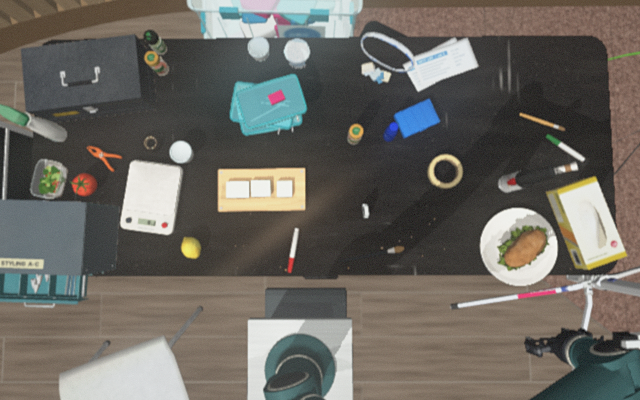

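View pics/scene0.png

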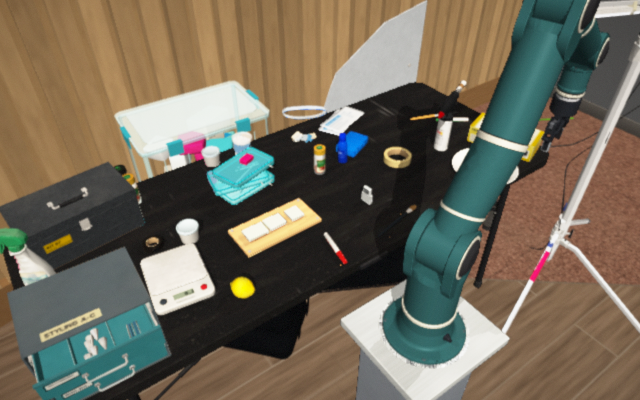

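The top view shows the board row centred near (262,189) px, with the narrow tile on the right (286,188) and the spacer at (365,211). The spacer's first "top" outline was really the spice jar at (355,133). I'll refine the poses next.

```bash
cat >> h.py <<'E'
def box(T):
    rc=cv2.minAreaRect((T[:,:2]*1000).astype(np.float32)); b=cv2.boxPoints(rc)
    e=[b[1]-b[0],b[2]-b[1]]; L=max(e,key=np.linalg.norm); a=np.degrees(np.arctan2(L[1],L[0]))%180
    return np.round(rc[0],1),np.round(sorted(rc[1]),1),round(a,1)
def slab(C,c,hw,z0,z1):
    m=(abs(C[...,0]-c[0])<hw[0])&(abs(C[...,1]-c[1])<hw[1])&(C[...,2]>z0)&(C[...,2]<z1)
    return m
E
python3 - <<'E'
from h import *
big=[]
for n,(u,v,w,h) in (("top",(210,160,180,70)),("scene",(220,170,165,95))):
    p=ctrl.get_image(n); C=cloud(p); im=p["img"]
    m=slab(C,(.478,-.199),(.05,.04),.045,.075); P=C[m]; print(n,"spacer",len(P),P.mean(0).round(4),box(P))
    m=slab(C,(.478,-.199),(.05,.04),.008,.075); P=C[m]; print(" all",len(P),box(P))
    m=slab(C,(.545,.119),(.09,.16),.010,.025); P=C[m]; print(" board",len(P),np.median(P[:,2]).round(4),box(P))
    # tile tops: white
    wh=im.min(2)>0
    m=slab(C,(.545,.119),(.045,.13),.0265,.045)
    k,lab,st,_=cv2.connectedComponentsWithStats(m.astype(np.uint8),connectivity=4)
    for i in range(1,k):
        if st[i,4]>60:
            P=C[lab==i]; print("  tile",len(P),P.mean(0).round(4),box(P))
    print(" row y-profile z", )
    big.append(cv2.resize(im[v:v+h,u:u+w],(780,int(h*780/w)//1),interpolation=cv2.INTER_CUBIC)[:295])
cv2.imwrite("pics/z1.png",np.vstack(big))
E
```

```text
top spacer 45 [ 0.4771 -0.2007  0.0591] (array([ 478. , -201.2]), array([12.6, 27.5]), np.float32(1.7))
 all 70 (array([ 477.4, -201.2]), array([12.9, 37.8]), np.float32(6.7))
 board 2550 0.0148 (array([533.9, 117.7]), array([153.7, 269.3]), np.float32(91.2))
  tile 246 [0.5477 0.119  0.0305] (array([546.5, 118. ]), array([49.1, 58.9]), np.float32(90.1))
  tile 205 [0.5468 0.0452 0.0303] (array([545.8,  45.9]), array([43.5, 50. ]), np.float32(0.2))
  tile 307 [0.5446 0.1899 0.0307] (array([544.2, 189.9]), array([49.5, 68.5]), np.float32(91.1))
 row y-profile z
scene spacer 49 [ 0.4757 -0.1968  0.0546] (array([ 477.6, -197.1]), array([15.7, 32.9]), np.float32(11.3))
 all 139 (array([ 476.8, -197.9]), array([16.9, 43.1]), np.float32(9.1))
 board 1770 0.0146 (array([545.1, 119.6]), array([138.4, 274.4]), np.float32(90.8))
  tile 142 [0.5439 0.0486 0.0299] (array([542.3,  48.6]), array([46.2, 55.6]), np.float32(1.2))
  tile 186 [0.5454 0.122  0.0299] (array([547.1, 121.4]), array([53.3, 60.4]), np.float32(89.4))
  tile 229 [0.5433 0.1927 0.0298] (array([543.1, 191.1]), array([54.3, 71.1]), np.float32(87.5))
 row y-profile z
```

View pics/z1.png

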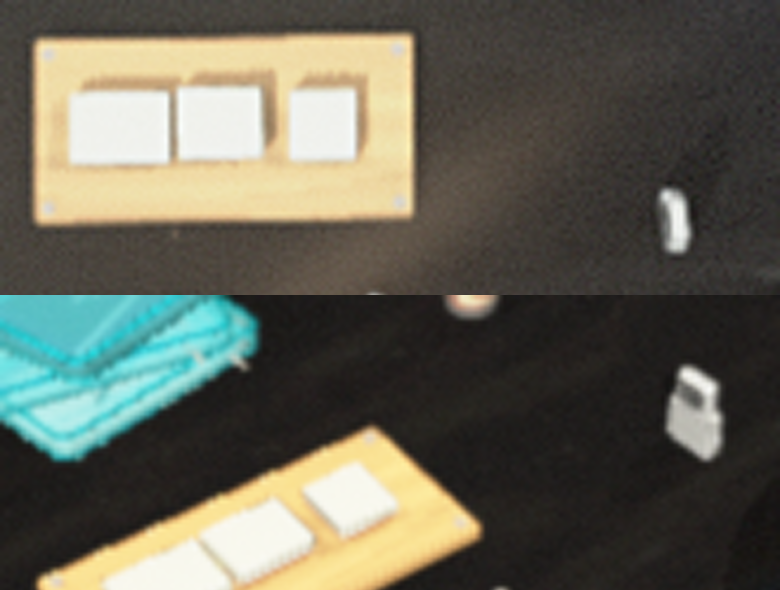

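Call:
play_rows:
  steps:
    - [0, [-23, 0, 28], 0]
    - [0, [-46, 0, 56], 0]
    - [0, [-69, 0, 84], 0]
    - [0, [-92, 0, 112], 0]
    - [0, [-115, 0, 140], 0]
  force: 30

```text
t: 2.42
ee_pos: [0.2609, -0.4866, 0.2314]
ee_rot: [0.555, -0.438, 0.438, -0.555]
contact_force: [1.5, -0.6, 0.5]
opening: 1.002
```

Call:
play_rows:
  steps:
    - [0, [-23, 0, 28], 0]
    - [0, [-46, 0, 56], 0]
    - [0, [-69, 0, 84], 0]
    - [0, [-92, 0, 112], 0]
    - [0, [-115, 0, 140], 0]

```text
t: 2.83
ee_pos: [0.3705, -0.3423, 0.2316]
ee_rot: [0.555, -0.438, 0.439, -0.555]
contact_force: [1.3, -0.3, -0.6]
opening: 1.001
```

Call:
play_rows:
  steps:
    - [0, [-23, 20, 28], 0]
    - [0, [-46, 40, 56], 0]
    - [0, [-69, 60, 84], 0]
    - [0, [-92, 80, 112], 0]
    - [0, [-115, 100, 139], 0]

```text
t: 3.25
ee_pos: [0.4794, -0.1983, 0.1308]
ee_rot: [-0.555, 0.438, -0.439, 0.555]
contact_force: [0.2, -0.1, 0.6]
opening: 1.001
```

```bash
cat >> h.py <<'E'
def delta(tgt,yaw):  # tool-frame shift mm + turn deg so tool x points along world angle yaw (deg, mod 180)
    s=ctrl.get_state(); M=R.from_quat(s["ee_rot"]).as_matrix()
    a=np.degrees(np.arctan2(M[1,0],M[0,0])); t=-((yaw-a+90)%180-90)
    print("t",round(s["t"],2),"ee",s["ee_pos"].round(4),"yaw",a.round(2),"tilt",M[:,1].round(3),"open",round(s["opening"],3),"F",s["contact_force"].round(1))
    print(" shift",(M.T@(np.array(tgt)-s["ee_pos"])*1000).round(1),"turn",round(t,2))
E
python3 - <<'E'
from h import *
delta((.4765,-.199,.10),-83)
p=ctrl.get_image("top"); 
# board fit from wood colour
C=cloud(p); hsv=cv2.cvtColor(p["img"],cv2.COLOR_BGR2HSV)
f=200/np.tan(np.radians(p["vfov"])/2); M=R.from_quat(p["rotation"]).as_matrix() if np.array(p["rotation"]).size==4 else p["rotation"]
w=np.zeros((400,640),np.uint8); w[150:230,205:320]=(p["img"][150:230,205:320,2]>110)*255
b=cv2.minAreaRect(cv2.findNonZero(w)); 
def ray(u,v,z):
    d=M@np.array([(u-p["cx"])/f,(v-p["cy"])/f,1]); return p["origin"]+d*(z-p["origin"][2])/d[2]
B=np.array([ray(*q,.016) for q in cv2.boxPoints(b)]); print(B.round(4),B.mean(0).round(4))
for i in range(4):
    d=B[(i+1)%4]-B[i]; print(np.linalg.norm(d).round(4),np.degrees(np.arctan2(d[1],d[0])).round(2))
# edge line fits, sub-pixel: crossings along columns/rows
g=p["img"][...,2].astype(float)
def cross(line,lo,hi,thr=100):
    s=np.where((line[:-1]<thr)!=(line[1:]<thr))[0]; a,b=s[0],s[-1]
    return [a+(thr-line[a])/(line[a+1]-line[a]), b+(thr-line[b])/(line[b+1]-line[b])]
E_=np.array([[u]+[155+c for c in cross(g[155:225,u],0,0)] for u in range(225,300)])
for k in(1,2):
    W=np.array([ray(u,v,.016) for u,v in E_[:,[0,k]]])
    q=np.polyfit(W[:,1],W[:,0],1); r=W[:,0]-np.polyval(q,W[:,1]); ok=abs(r)<.003; q=np.polyfit(W[ok,1],W[ok,0],1)
    print("edge slope dx/dy",q[0].round(4),"x at y=.119",np.polyval(q,.119).round(4),ok.sum())
E
```

```text
t 3.25 ee [ 0.4794 -0.1983  0.1308] yaw -76.62 tilt [ 0.001 -0.    -1.   ] open 1.001 F [ 0.2 -0.1  0.6]
 shift [ 0.  30.8 -3. ] turn 6.38
[[ 0.6165  0.2552  0.016 ]
 [ 0.6152 -0.0179  0.016 ]
 [ 0.4237 -0.0176  0.016 ]
 [ 0.4246  0.2528  0.016 ]] [0.52   0.1181 0.016 ]
0.2731 -90.26
0.1915 179.9
0.2704 89.82
0.1919 0.73
edge slope dx/dy -0.0136 x at y=.119 0.6147 75
edge slope dx/dy 0.14 x at y=.119 0.4707 14
```

Call:
play_rows:
  steps:
    - [0, [0, 30, -3], 6.4]
    - [0, [0, 60, -3], 6.4]
    - [0, [0, 85, -3], 6.4]
    - [0, [0, 102, -3], 6.4]
    - [0, [0, 102, -3], 6.4]

```text
t: 3.72
ee_pos: [0.4729, -0.1996, 0.0262]
ee_rot: [0.53, -0.471, 0.466, -0.529]
contact_force: [-1.1, 0.5, 0.4]
opening: 1.001
```

Call:
play_rows:
  steps:
    - [1, [0, 0, 0], 0]
    - [1, [0, 0, 0], 0]
    - [1, [0, 0, 0], 0]
    - [1, [0, 0, 0], 0]
    - [1, [0, 0, 0], 0]

```text
t: 4.13
ee_pos: [0.476, -0.2008, 0.0304]
ee_rot: [-0.529, 0.468, -0.469, 0.53]
contact_force: [-0.5, 0.1, -0.9]
opening: 0.296
```

Call:
play_rows:
  steps:
    - [1, [0, 0, 0], 0]
    - [1, [0, 0, 0], 0]
    - [1, [0, 0, 0], 0]
    - [1, [0, 0, 0], 0]
    - [1, [0, 0, 0], 0]

```text
t: 4.55
ee_pos: [0.4757, -0.2006, 0.0299]
ee_rot: [-0.53, 0.468, -0.469, 0.53]
contact_force: [-1.3, 0.3, 5.8]
opening: 0.133
```

Call:
play_rows:
  steps:
    - [1, [0, 0, 0], 0]
    - [1, [0, -15, 0], 0]
    - [1, [0, -40, 0], 0]
    - [1, [0, -70, 0], 0]
    - [1, [0, -100, 0], 0]

```text
t: 4.97
ee_pos: [0.4746, -0.2, 0.1297]
ee_rot: [0.53, -0.469, 0.468, -0.529]
contact_force: [0.8, -0.5, -0.5]
opening: 0.136
```

Run:
```python
from h import *
delta((.4765,-.199,.13),-89.2)
p=ctrl.get_image("scene"); C=cloud(p); 
r=ctrl.outline_of(p,"spacer"); t=ctrl.tip_of(p,"spacer"); print([(x["confidence"],np.round(x["point"],4)) for x in t])
if r:
    m=r[0]["pixels"]; P=C[m&(p["range_z"]>0)]; print(r[0]["confidence"],m.sum(),np.percentile(P,[2,50,98],axis=0).round(4))
im=p["img"]; y,x=(np.argwhere(m).mean(0).astype(int) if r else (190,366))
cv2.imwrite("pics/z2.png",cv2.resize(im[max(y-60,0):y+60,x-80:x+80],(640,480),interpolation=cv2.INTER_CUBIC))
```

```text
t 4.97 ee [ 0.4746 -0.2     0.1297] yaw -83.0 tilt [-0.002  0.001 -1.   ] open 0.136 F [ 0.8 -0.5 -0.5]
 shift [-0.7 -0.3  2. ] turn 6.2
[(0.61, array([ 0.4778, -0.1977,  0.0998]))]
0.52 92 [[ 0.455  -0.2062  0.0986]
 [ 0.4643 -0.1939  0.1179]
 [ 0.4935 -0.1846  0.1554]]
```

View pics/z2.png

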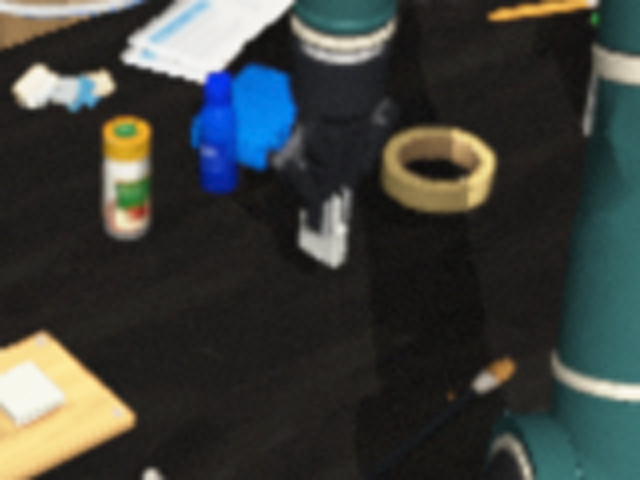

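Call:
play_rows:
  steps:
    - [1, [-30, 0, 11], 2]
    - [1, [-60, 0, 23], 4]
    - [1, [-90, 0, 35], 6.2]
    - [1, [-120, 0, 46], 6.2]
    - [1, [-150, 0, 58], 6.2]

```text
t: 5.53
ee_pos: [0.5136, -0.043, 0.1278]
ee_rot: [0.504, -0.497, 0.496, -0.503]
contact_force: [1.1, -0.7, -0.9]
opening: 0.137
```

Run:
```python
from h import *
delta((.544,.0785,.13),-89.2)
```

```text
t 5.53 ee [ 0.5136 -0.043   0.1278] yaw -89.23 tilt [-0.003  0.    -1.   ] open 0.137 F [ 1.1 -0.7 -0.9]
 shift [-121.1   -2.2   32. ] turn -0.03
```

Call:
play_rows:
  steps:
    - [1, [-30, 0, 8], 0]
    - [1, [-60, 0, 16], 0]
    - [1, [-90, 10, 24], 0]
    - [1, [-121, 25, 32], 0]
    - [1, [-121, 38, 32], 0]

```text
t: 5.95
ee_pos: [0.5451, 0.0851, 0.0899]
ee_rot: [-0.504, 0.495, -0.493, 0.507]
contact_force: [0.0, -0.2, -1.4]
opening: 0.132
```

Run:
```python
from h import *
delta((.544,.0785,.046),-89.2)
for n in("scene","top"):
    p=ctrl.get_image(n); C=cloud(p)
    for o in("narrow_tile","loose_tile","wide_tile","spacer"):
        for k,t in (("o",ctrl.tip_of(p,o)),):
            print(n,o,[(x["confidence"],np.round(x["point"],4)) for x in t[:1]])
    if n=="scene":
        m=slab(C,(.545,.119),(.05,.13),.0265,.038)
        k,lab,st,_=cv2.connectedComponentsWithStats(m.astype(np.uint8),connectivity=4)
        for i in range(1,k):
            if st[i,4]>60:
                P=C[lab==i]; print("  tile",len(P),P.mean(0).round(4),box(P))
        m=slab(C,(.545,.08),(.05,.03),.055,.085); P=C[m]; print("spacer",len(P),np.percentile(P,[2,50,98],axis=0).round(4).tolist(),box(P))
        im=p["img"]; cv2.imwrite("pics/z3.png",cv2.resize(im[150:270,200:360],(800,600),interpolation=cv2.INTER_CUBIC))
```

```text
t 5.95 ee [0.5451 0.0851 0.0899] yaw -88.7 tilt [ 0.     0.005 -1.   ] open 0.132 F [ 0.  -0.2 -1.4]
 shift [ 6.8 43.8 -1.2] turn 0.5
scene narrow_tile [(0.54, array([0.5481, 0.0507, 0.0155]))]
scene loose_tile [(0.62, array([0.5483, 0.1197, 0.0212]))]
scene wide_tile [(0.62, array([0.5503, 0.1929, 0.0148]))]
scene spacer [(0.53, array([0.5484, 0.087 , 0.0579]))]
  tile 119 [0.5439 0.0467 0.0299] (array([542.5,  48.2]), array([46.1, 51.7]), np.float32(6.8))
  tile 192 [0.5459 0.1217 0.0297] (array([546.3, 121.1]), array([55.4, 59.5]), np.float32(89.5))
  tile 230 [0.5435 0.1927 0.0297] (array([541.5, 191.8]), array([53.9, 70.3]), np.float32(91.4))
spacer 49 [[0.5237, 0.0815, 0.0566], [0.5349, 0.0911, 0.0712], [0.5614, 0.0941, 0.0831]] (array([544. ,  87.7]), array([13. , 40.5]), np.float32(179.6))
top narrow_tile [(0.5, array([0.5498, 0.0465, 0.017 ]))]
top loose_tile [(0.45, array([0.5439, 0.1901, 0.0174]))]
top wide_tile [(0.62, array([0.544 , 0.1876, 0.0191]))]
top spacer [(0.48, array([0.5459, 0.0443, 0.0166]))]
```

View pics/z3.png

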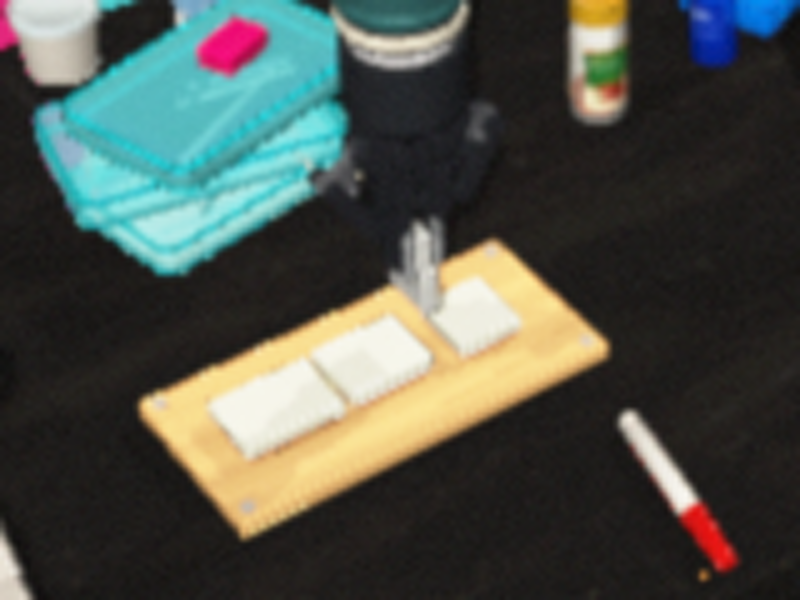

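Call:
play_rows:
  steps:
    - [1, [0, 0, 0], 0]
    - [1, [0, 0, 0], 0]
    - [1, [0, 0, 0], 0]

```text
t: 6.7
ee_pos: [0.5451, 0.0768, 0.0915]
ee_rot: [-0.503, 0.496, -0.497, 0.503]
contact_force: [0.4, 0.4, -1.0]
opening: 0.134
```

Run:
```python
from h import *
delta((.5445,.0787,.049),-89.2)
p=ctrl.get_image("scene"); C=cloud(p)
m=slab(C,(.545,.08),(.05,.03),.055,.085); P=C[m]; print("spacer",len(P),np.percentile(P,[2,50,98],axis=0).round(4).tolist(),box(P))
```

```text
t 6.7 ee [0.5451 0.0768 0.0915] yaw -89.22 tilt [ 0. -0. -1.] open 0.134 F [ 0.4  0.4 -1. ]
 shift [-1.9 42.5 -0.6] turn -0.02
spacer 44 [[0.5249, 0.0738, 0.0622], [0.5331, 0.083, 0.0715], [0.5647, 0.0866, 0.0843]] (array([545.2,  78.8]), array([15.6, 41. ]), np.float32(179.9))
```

Call:
play_rows:
  steps:
    - [1, [-2, 8, 0], 0]
    - [1, [-2, 16, 0], 0]
    - [1, [-2, 24, 0], 0]
    - [1, [-2, 32, 0], 0]
    - [1, [-2, 37, 0], 0]

```text
t: 7.17
ee_pos: [0.5441, 0.0789, 0.0526]
ee_rot: [0.504, -0.497, 0.496, -0.503]
contact_force: [0.1, -0.3, -0.4]
opening: 0.133
```

Call:
play_rows:
  steps:
    - [1, [0, 1, 0], 0]
    - [1, [0, 2, 0], 0]
    - [1, [0, 3, 0], 0]
    - [1, [0, 4, 0], 0]
    - [1, [0, 5, 0], 0]

```text
t: 7.58
ee_pos: [0.5452, 0.079, 0.0495]
ee_rot: [-0.503, 0.496, -0.497, 0.504]
contact_force: [-0.8, -0.4, 0.2]
opening: 0.131
```

Call:
play_rows:
  steps:
    - [1, [0, 1, 0], 0]
    - [1, [0, 2, 0], 0]
    - [1, [0, 3, 0], 0]
    - [1, [0, 3, 0], 0]
    - [1, [0, 3, 0], 0]

```text
t: 8.0
ee_pos: [0.5449, 0.079, 0.0462]
ee_rot: [0.503, -0.497, 0.497, -0.503]
contact_force: [-0.4, -0.2, -1.7]
opening: 0.137
```

Call:
play_rows:
  steps:
    - [1, [0, 0.5, 0], 0]
    - [1, [0, 1, 0], 0]
    - [1, [0, 1.5, 0], 0]
    - [1, [0, 1.5, 0], 0]
    - [1, [0, 1.5, 0], 0]

```text
t: 8.42
ee_pos: [0.5451, 0.079, 0.0459]
ee_rot: [0.503, -0.496, 0.497, -0.503]
contact_force: [-3.5, -0.3, 9.3]
opening: 0.139
```

Call:
play_rows:
  steps:
    - [0.7, [0, -1, 0], 0]
    - [0.6, [0, -1, 0], 0]
    - [0.5, [0, -1, 0], 0]
    - [0.4, [0, -1, 0], 0]
    - [0.3, [0, -1, 0], 0]

```text
t: 8.83
ee_pos: [0.5449, 0.079, 0.0456]
ee_rot: [0.504, -0.497, 0.496, -0.503]
contact_force: [-0.4, 0.6, -0.1]
opening: 0.695
```

Call:
play_rows:
  steps:
    - [0.2, [0, 0, 0], 0]
    - [0.0, [0, 0, 0], 0]
    - [0, [0, -5, 0], 0]
    - [0, [0, -20, 0], 0]
    - [0, [0, -40, 0], 0]

```text
t: 9.25
ee_pos: [0.5437, 0.0788, 0.0851]
ee_rot: [0.504, -0.497, 0.496, -0.503]
contact_force: [0.4, 0.3, 0.1]
opening: 1.002
```

Call:
play_rows:
  steps:
    - [0, [0, -30, 0], 0]
    - [0, [-30, -50, 0], -7]
    - [0, [-70, -60, 0], -14]
    - [0, [-110, -60, 0], -21]
    - [0, [-150, -60, 0], -28]

```text
t: 9.67
ee_pos: [0.5436, 0.2305, 0.1477]
ee_rot: [-0.609, 0.358, -0.359, 0.61]
contact_force: [1.4, 0.5, -0.4]
opening: 1.0
```

Run:
```python
from h import *
delta((.5445,.118,.12),0.8)
for n in("scene","top"):
    p=ctrl.get_image(n); C=cloud(p)
    m=slab(C,(.545,.119),(.05,.13),.0265,.036)
    k,lab,st,_=cv2.connectedComponentsWithStats(m.astype(np.uint8),connectivity=4)
    for i in range(1,k):
        if st[i,4]>60:
            P=C[lab==i]; print(n,"tile",len(P),P.mean(0).round(4),box(P))
    m=slab(C,(.545,.08),(.05,.03),.045,.095); P=C[m]
    if len(P)>5: print("spacer",len(P),np.percentile(P,[2,50,98],axis=0).round(4).tolist(),box(P))
    if n=="scene": im=p["img"]; cv2.imwrite("pics/z4.png",cv2.resize(im[150:270,200:360],(800,600),interpolation=cv2.INTER_CUBIC))
```

```text
t 9.67 ee [0.5436 0.2305 0.1477] yaw -60.95 tilt [ 0.003  0.001 -1.   ] open 1.0 F [ 1.4  0.5 -0.4]
 shift [ 98.7  27.6 -53.9] turn -61.75
scene tile 339 [0.5441 0.094  0.0299] (array([546.4,  88.4]), array([ 57.1, 128. ]), np.float32(87.4))
scene tile 230 [0.5427 0.192  0.0301] (array([543.7, 192.3]), array([53.3, 71.4]), np.float32(91.9))
spacer 79 [[0.5262, 0.077, 0.0461], [0.54, 0.0849, 0.064], [0.5633, 0.088, 0.0782]] (array([545.4,  83.2]), array([13.4, 38.5]), np.float32(11.8))
top tile 261 [0.5477 0.1186 0.0303] (array([548.9, 118.2]), array([49.6, 58.7]), np.float32(90.4))
top tile 198 [0.5466 0.0462 0.0302] (array([545.9,  46.1]), array([43.3, 49.6]), np.float32(180.0))
top tile 297 [0.544  0.1896 0.0304] (array([544., 190.]), array([49.3, 68.6]), np.float32(90.7))
spacer 62 [[0.5289, 0.0723, 0.0503], [0.5448, 0.0784, 0.0749], [0.5652, 0.0845, 0.0816]] (array([547. ,  78.5]), array([12.3, 36.5]), np.float32(0.8))
```

View pics/z4.png

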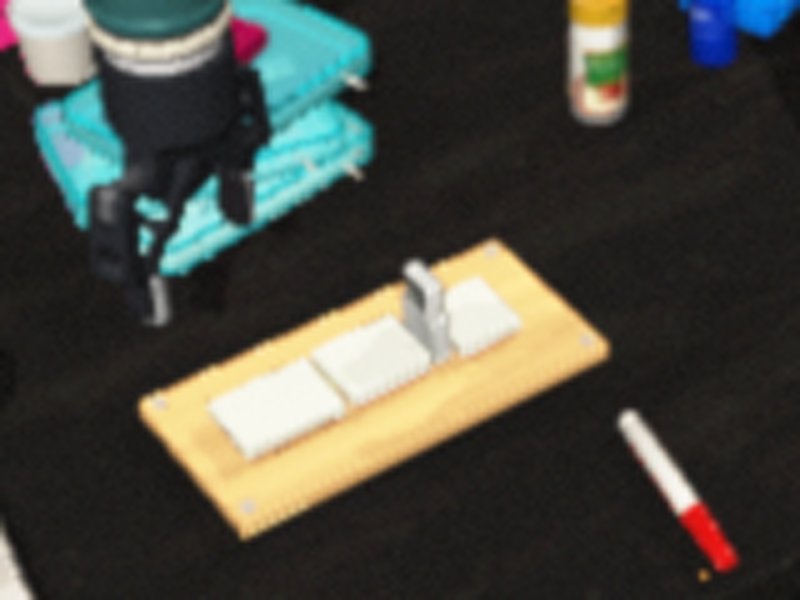

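Call:
play_rows:
  steps:
    - [0.22, [20, 0, -10], -7]
    - [0.22, [40, 0, -20], -14]
    - [0.22, [60, 0, -30], -21]
    - [0.22, [80, 0, -40], -28]
    - [0.22, [99, 0, -51], -35]

```text
t: 10.18
ee_pos: [0.5459, 0.116, 0.1459]
ee_rot: [0.689, -0.159, 0.159, -0.689]
contact_force: [1.6, -0.3, -0.7]
opening: 0.777
```

Call:
play_rows:
  steps:
    - [0.22, [0, 0, 0], -7]
    - [0.22, [0, 0, 0], -14]
    - [0.22, [0, 0, 0], -21]
    - [0.22, [0, 0, 0], -26.7]
    - [0.22, [0, 0, 0], -26.7]

```text
t: 10.6
ee_pos: [0.5458, 0.1169, 0.1458]
ee_rot: [0.707, 0.003, -0.003, -0.707]
contact_force: [-0.5, 0.7, 0.1]
opening: 0.782
```

Call:
play_rows:
  steps:
    - [0.22, [0, 0, 0], 0]
    - [0.22, [0, 0, 0], 0]

```text
t: 10.77
ee_pos: [0.5458, 0.1173, 0.1458]
ee_rot: [0.707, 0.002, -0.002, -0.707]
contact_force: [-0.1, -0.2, 0.3]
opening: 0.78
```

Run:
```python
from h import *
delta((.547,.1195,.045),0.8); print(ctrl.get_state()["joint_pos"].round(2))
```

```text
t 10.77 ee [0.5458 0.1173 0.1458] yaw 0.31 tilt [-0. -0. -1.] open 0.78 F [-0.1 -0.2  0.3]
 shift [  1.2 100.8   2.3] turn -0.49
[ 0.23  0.51 -0.64  1.87  0.39  0.89 -0.6 ]
```

Call:
play_rows:
  steps:
    - [0.22, [1, 25, 2], -0.5]
    - [0.22, [1, 50, 2], -0.5]
    - [0.22, [1, 75, 2], -0.5]
    - [0.22, [1, 100, 2], -0.5]
    - [0.22, [1, 107, 2], -0.5]

```text
t: 11.18
ee_pos: [0.5446, 0.1188, 0.0355]
ee_rot: [0.708, 0.004, -0.007, -0.706]
contact_force: [-0.3, -0.6, -0.7]
opening: 0.782
```

Call:
play_rows:
  steps:
    - [0.22, [0, 3, 0], 0]
    - [0.22, [0, 6, 0], 0]
    - [0.22, [0, 9, 0], 0]
    - [0.22, [0, 12, 0], 0]
    - [0.22, [0, 14, 0], 0]

```text
t: 11.6
ee_pos: [0.5475, 0.1197, 0.0255]
ee_rot: [-0.707, -0.007, 0.005, 0.707]
contact_force: [-0.9, -0.3, -0.7]
opening: 0.78
```

Call:
play_rows:
  steps:
    - [0.22, [0, 0, 0], 0]
    - [0.22, [0, 1, 0], 0]
    - [0.22, [0, 2, 0], 0]
    - [0.22, [0, 3, 0], 0]
    - [0.22, [0, 4, 0], 0]

```text
t: 12.02
ee_pos: [0.5469, 0.1196, 0.0208]
ee_rot: [0.707, 0.006, -0.006, -0.707]
contact_force: [0.9, 0.6, 0.7]
opening: 0.783
```

Call:
play_rows:
  steps:
    - [0.22, [0, 1, 0], 0]
    - [0.22, [0, 2, 0], 0]
    - [0.22, [0, 2, 0], 0]

```text
t: 12.27
ee_pos: [0.5467, 0.1196, 0.0185]
ee_rot: [0.707, 0.006, -0.006, -0.707]
contact_force: [-0.1, 0.6, 0.6]
opening: 0.778
```

Call:
play_rows:
  steps:
    - [0.22, [0, 0.7, 0], 0]
    - [0.22, [0, 1.5, 0], 0]
    - [0.22, [0, 2.2, 0], 0]
    - [0.22, [0, 3, 0], 0]
    - [0.22, [0, 3, 0], 0]

```text
t: 12.68
ee_pos: [0.5467, 0.1196, 0.0156]
ee_rot: [0.707, 0.006, -0.006, -0.707]
contact_force: [-0.3, 0.6, -0.2]
opening: 0.778
```

Call:
play_rows:
  steps:
    - [0.22, [0, 0.7, 0], 0]
    - [0.22, [0, 1.5, 0], 0]
    - [0.22, [0, 2.2, 0], 0]
    - [0.22, [0, 3, 0], 0]
    - [0.22, [0, 3, 0], 0]

```text
t: 13.1
ee_pos: [0.5468, 0.1197, 0.0126]
ee_rot: [0.707, 0.006, -0.006, -0.707]
contact_force: [1.1, -0.3, -0.2]
opening: 0.776
```

Call:
play_rows:
  steps:
    - [0.22, [0, 0.7, 0], 0]
    - [0.22, [0, 1.4, 0], 0]
    - [0.22, [0, 2, 0], 0]
    - [0.22, [0, 2, 0], 0]

```text
t: 13.43
ee_pos: [0.5467, 0.1197, 0.0106]
ee_rot: [0.707, 0.006, -0.006, -0.707]
contact_force: [0.4, -0.0, 0.2]
opening: 0.784
```

Call:
play_rows:
  steps:
    - [0.22, [-1.5, -2, 0], 0]
    - [0.22, [-1.5, -2, 0], 0]
    - [0.35, [-1.5, -2, 0], 0]
    - [0.4, [-1.5, -2, 0], 0]
    - [0.5, [-1.5, -2, 0], 0]
  force: 30

```text
t: 13.85
ee_pos: [0.5459, 0.1198, 0.0133]
ee_rot: [-0.707, -0.006, 0.006, 0.707]
contact_force: [-0.6, -0.3, 4.5]
opening: 0.578
```

Call:
play_rows:
  steps:
    - [0.7, [0, 0, 0], 0]
    - [1, [0, 0, 0], 0]
    - [1, [0, 0, 0], 0]
    - [1, [0, 0, 0], 0]
  force: 45

```text
t: 14.18
ee_pos: [0.5459, 0.1198, 0.0134]
ee_rot: [-0.707, -0.006, 0.006, 0.707]
contact_force: [-0.5, -0.2, 5.2]
opening: 0.571
```

Run:
```python
from h import *
delta((.545,.111,.0125),0.8)
for n in("top","scene"):
    p=ctrl.get_image(n); C=cloud(p)
    m=slab(C,(.545,.119),(.05,.13),.0265,.036)
    k,lab,st,_=cv2.connectedComponentsWithStats(m.astype(np.uint8),connectivity=4)
    for i in range(1,k):
        if st[i,4]>40:
            P=C[lab==i]; print(n,"tile",len(P),P.mean(0).round(4),box(P))
    im=p["img"]; cv2.imwrite(f"pics/z5{n}.png",cv2.resize(im[150:270,200:360],(800,600),interpolation=cv2.INTER_CUBIC))
```

```text
t 14.18 ee [0.5459 0.1198 0.0134] yaw 0.99 tilt [ 0.001  0.    -1.   ] open 0.571 F [-0.5 -0.2  5.2]
 shift [-1.   0.9 -8.8] turn 0.19
top tile 153 [0.5503 0.044  0.0306] (array([547.3,  46. ]), array([43.2, 46.9]), np.float32(0.1))
scene tile 120 [0.5414 0.0463 0.0293] (array([544.4,  48.2]), array([46.9, 52. ]), np.float32(2.2))
scene tile 124 [0.5431 0.1334 0.03  ] (array([539.8, 132.1]), array([38.7, 74.2]), np.float32(0.9))
scene tile 230 [0.5432 0.1923 0.0298] (array([541.8, 192.4]), array([56.9, 72.1]), np.float32(91.8))
```

View pics/z5scene.png

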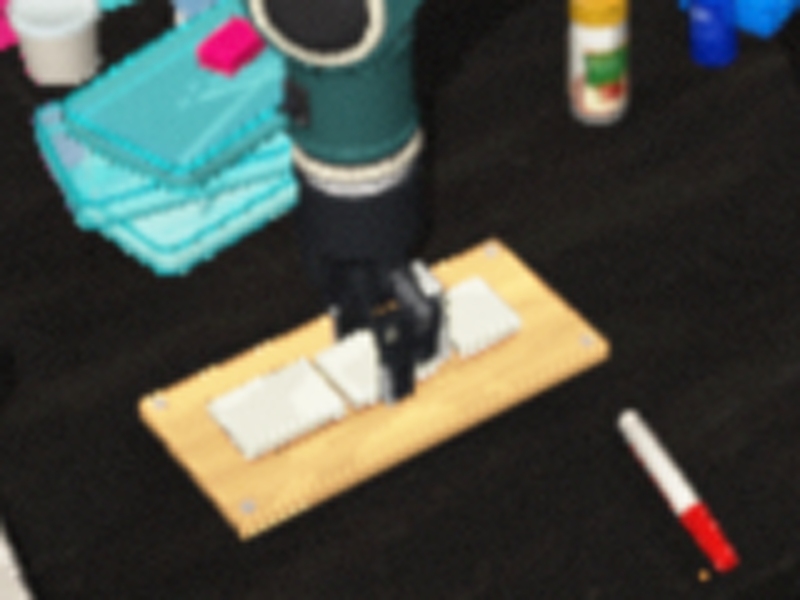

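Call:
play_rows:
  steps:
    - [1, [0, -0.5, 0], 0]
    - [1, [-0.5, -0.5, -1], 0.2]
    - [1, [-0.5, -0.5, -2], 0.2]
    - [1, [-0.5, -0.5, -3], 0.2]
    - [1, [-0.5, -0.5, -4], 0.2]

```text
t: 14.7
ee_pos: [0.5449, 0.1163, 0.0134]
ee_rot: [-0.707, -0.005, 0.005, 0.707]
contact_force: [-0.4, 3.0, 2.9]
opening: 0.575
```

Call:
play_rows:
  steps:
    - [1, [0, 0, -0.5], 0]
    - [1, [0, 0, -1], 0]
    - [1, [0, 0, -1.5], 0]
    - [1, [0, 0, -2], 0]
    - [1, [0, 0, -2], 0]

```text
t: 15.12
ee_pos: [0.545, 0.114, 0.0134]
ee_rot: [-0.707, -0.005, 0.005, 0.707]
contact_force: [-0.3, 4.1, 5.2]
opening: 0.569
```

Call:
play_rows:
  steps:
    - [1, [0, -0.4, -0.4], 0]
    - [1, [0, -0.4, -0.8], 0]
    - [1, [0, -0.4, -1.2], 0]
    - [1, [0, -0.4, -1.2], 0]
    - [1, [0, -0.4, -1.2], 0]

```text
t: 15.53
ee_pos: [0.5448, 0.1119, 0.0134]
ee_rot: [0.707, 0.005, -0.005, -0.707]
contact_force: [1.2, 1.4, 1.5]
opening: 0.573
```

Call:
play_rows:
  steps:
    - [1, [0, 0, -0.4], 0]
    - [1, [0, 0, -0.8], 0]
    - [1, [0, 0, -0.8], 0]
    - [1, [0, 0, -0.8], 0]

```text
t: 15.87
ee_pos: [0.5448, 0.1118, 0.0135]
ee_rot: [-0.707, -0.005, 0.005, 0.707]
contact_force: [-0.1, 3.4, -0.5]
opening: 0.576
```

Call:
play_rows:
  steps:
    - [1, [0, 0, -0.5], 0]
    - [1, [0, 0, -0.5], 0]
    - [1, [0, 0, -1], 0]
    - [1, [0, 0, -1], 0]
    - [1, [0, 0, -1], 0]

```text
t: 16.28
ee_pos: [0.5448, 0.1118, 0.0136]
ee_rot: [-0.707, -0.005, 0.005, 0.708]
contact_force: [0.4, 6.1, -1.2]
opening: 0.572
```

Call:
play_rows:
  steps:
    - [1, [0, 0, -0.5], 0]
    - [1, [0, 0, -0.5], 0]
    - [1, [0, 0, -0.5], 0]

```text
t: 16.53
ee_pos: [0.5447, 0.1118, 0.0136]
ee_rot: [-0.706, -0.005, 0.005, 0.708]
contact_force: [-0.9, 6.8, -2.3]
opening: 0.576
```

Call:
play_rows:
  steps:
    - [1, [0, 0.3, -0.5], 0]
    - [1, [0, 0.6, -1], 0]
    - [1, [0, 0.6, -1.5], 0]
    - [1, [0, 0.6, -1.5], 0]
    - [1, [0, 0.6, -1.5], 0]

```text
t: 16.95
ee_pos: [0.5448, 0.1118, 0.0135]
ee_rot: [-0.706, -0.006, 0.005, 0.708]
contact_force: [-2.0, 9.5, -0.6]
opening: 0.572
```

Run:
```python
from h import *
delta((.545,.111,.0125),0.8)
for n in("top","scene"):
    p=ctrl.get_image(n); C=cloud(p)
    m=slab(C,(.545,.119),(.05,.13),.0265,.036)
    k,lab,st,_=cv2.connectedComponentsWithStats(m.astype(np.uint8),connectivity=4)
    for i in range(1,k):
        if st[i,4]>40:
            P=C[lab==i]; print(n,"tile",len(P),P.mean(0).round(4),box(P))
    m=slab(C,(.545,.075),(.05,.03),.045,.08); P=C[m]
    if len(P)>5: print("spacer",len(P),np.percentile(P,[2,50,98],axis=0).round(4).tolist(),box(P))
    # front edge of tile tops: lowest x of z>.0265 cells per y bin
    T=C[slab(C,(.52,.119),(.03,.11),.024,.034)]
    for a in np.arange(.025,.225,.01):
        q=T[(T[:,1]>=a)&(T[:,1]<a+.01)]
        if len(q)>3: print(f"{a:.3f}:{q[:,0].min()*1000:.1f}",end=" ")
    print()
    im=p["img"]
    if n=="scene": cv2.imwrite(f"pics/z6.png",cv2.resize(im[190:250,235:315],(800,600),interpolation=cv2.INTER_CUBIC))
```

```text
t 16.95 ee [0.5448 0.1118 0.0135] yaw 0.89 tilt [ 0.001  0.004 -1.   ] open 0.572 F [-2.   9.5 -0.6]
 shift [ 0.2  1.  -0.8] turn 0.09
top tile 137 [0.5507 0.042  0.0302] (array([546. ,  46.1]), array([43.3, 49.5]), np.float32(179.9))
0.025:521.3 0.035:527.3 0.045:533.9 0.195:519.2 0.205:519.2 0.215:519.2 
scene tile 95 [0.5414 0.0424 0.0296] (array([544.8,  45.7]), array([42.3, 52.5]), np.float32(2.2))
scene tile 126 [0.5434 0.1256 0.0302] (array([537.9, 123.9]), array([40.2, 66.3]), np.float32(0.2))
scene tile 234 [0.5438 0.1911 0.0296] (array([542.9, 191.4]), array([53. , 70.1]), np.float32(91.0))
spacer 18 [[0.5067, 0.07, 0.0546], [0.5379, 0.0755, 0.0744], [0.5602, 0.0968, 0.0786]] (array([525.4,  81.1]), array([15.2, 73.3]), np.float32(152.5))
0.025:521.8 0.035:518.6 0.045:518.7 0.055:519.9 0.065:519.3 0.105:505.0 0.115:504.7 0.125:517.4 0.135:516.2 0.155:519.3 0.165:519.4 0.175:517.4 0.185:516.4 0.195:518.6 0.205:516.1 0.215:516.9
```

View pics/z6.png

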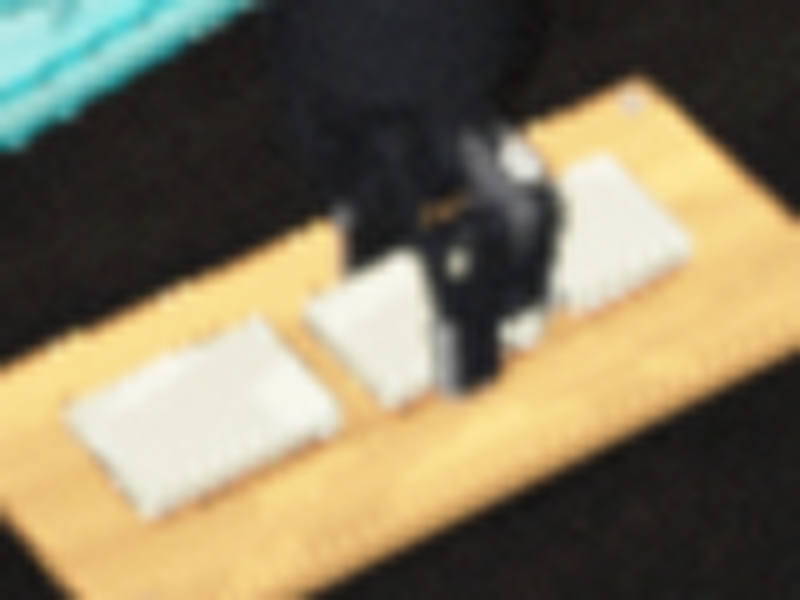

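Run:
```python
from h import *
acc={}
for k in range(3):
    p=ctrl.get_image("scene"); f=200/np.tan(np.radians(p["vfov"])/2); M=R.from_quat(p["rotation"]).as_matrix()
    b=cv2.GaussianBlur(p["img"][...,0].astype(float),(3,1),0)
    def ray(u,v,z=.026):
        d=M@np.array([(u-p["cx"])/f,(v-p["cy"])/f,1]); return p["origin"]+d*(z-p["origin"][2])/d[2]
    for u in range(245,308):
        # search downward for bright->dark in blue, near predicted front edge
        vp=242-.49*(u-250); 
        vs=np.arange(int(vp)-5,int(vp)+6); s=b[vs,u]; g=s[:-1]-s[1:]; i=g.argmax()
        if g[i]<25: continue
        thr=165
        j=[q for q in range(len(s)-1) if s[q]>thr>=s[q+1]]
        if not j: continue
        q=j[-1]; v=vs[q]+(s[q]-thr)/(s[q]-s[q+1]); W=ray(u,v); acc.setdefault(u,[]).append(W)
W=np.array([np.mean(a,0) for a in acc.values()])
for w,u in zip(W,acc): print(u,(w[:2]*1000).round(1),end="; ")
print(ctrl.get_state()["contact_force"].round(1))
```

```text
247 [529.1 226.4]; 249 [516.6 226.4]; 250 [515.2 223.8]; 251 [515.6 220.1]; 252 [515.7 216.6]; 253 [516. 213.]; 254 [516.2 209.4]; 255 [516.3 205.8]; 256 [516.4 202.3]; 257 [516.6 198.7]; 258 [516.6 195.2]; 259 [516.8 191.6]; 260 [516.8 188. ]; 261 [517.  184.5]; 262 [517.  180.9]; 263 [517.3 177.2]; 264 [517.4 173.6]; 265 [517.4 170. ]; 266 [516.5 167. ]; 267 [515.  164.3]; 268 [515.5 160.5]; 271 [527.1 142.8]; 273 [516.4 142. ]; 274 [514.8 139.4]; 275 [514.9 135.7]; 276 [514.8 132.1]; 277 [515.5 128.1]; 278 [516.7 123.7]; 286 [517.2  93.9]; 287 [513.7  92.4]; 288 [513.7  88.7]; 291 [522.2  72. ]; 292 [518.4  70.7]; 293 [516.6  68.1]; 294 [515.7  64.9]; 295 [516.  61.]; 296 [515.9  57.2]; 297 [516.5  53.1]; 298 [516.8  49.1]; 299 [517.6  44.8]; 300 [518.   40.6]; 301 [518.3  36.6]; 302 [518.1  32.9]; 303 [517.8  29.3]; 272 [521.9 142.3]; [-0.5 10.3  1.6]
```

Run:
```python
from h import *
p=ctrl.get_image("scene"); f=200/np.tan(np.radians(p["vfov"])/2); M=R.from_quat(p["rotation"]).as_matrix()
def ray(u,v,z=.026):
    d=M@np.array([(u-p["cx"])/f,(v-p["cy"])/f,1]); return p["origin"]+d*(z-p["origin"][2])/d[2]
now=np.mean([ctrl.get_image("scene")["img"].astype(float) for _ in range(4)],0)
for nm,im in(("start",cv2.imread("pics/scene0.png").astype(float)),("now",now)):
    for ch in (0,):
        b=im[...,ch]; out=[]
        for u in range(245,308):
            vp=242-.49*(u-250); vs=np.arange(int(vp)-6,int(vp)+6); s=b[vs,u]
            g=s[:-2]-s[2:]; i=g.argmax()
            hi=s[max(i-2,0):i+1].max(); lo=s[i+2:i+5].min() if i+2<len(s) else 0; thr=(hi+lo)/2
            if hi-lo<60: continue
            for q in range(max(i-2,0),len(s)-1):
                if s[q]>thr>=s[q+1]:
                    W=ray(u,vs[q]+(s[q]-thr)/(s[q]-s[q+1])); out.append((W[1]*1000,W[0]*1000,hi,lo)); break
        print(nm," ".join(f"{a:.0f}:{c:.1f}({h:.0f},{l:.0f})" for a,c,h,l in out))
cv2.imwrite("pics/now.png",now)
```

```text
start 226:529.9(222,132) 226:524.2(237,127) 226:516.8(235,128) 224:515.2(236,122) 220:516.5(238,118) 216:515.9(236,114) 213:516.1(232,115) 209:516.2(238,114) 206:516.0(233,98) 202:516.2(240,108) 199:516.5(238,100) 195:516.8(240,110) 192:516.9(238,104) 188:517.2(240,112) 184:517.1(238,104) 181:517.2(240,113) 177:517.3(238,105) 174:517.6(241,111) 170:517.5(238,103) 167:517.2(241,106) 165:514.7(235,115) 161:514.5(204,123) 148:530.3(235,155) 150:521.0(236,121) 148:519.1(240,117) 145:517.1(239,123) 141:518.5(238,127) 138:517.3(238,125) 134:518.3(236,118) 130:517.7(238,124) 126:518.7(232,124) 123:517.8(237,124) 119:519.1(231,125) 115:518.2(237,126) 111:519.0(231,125) 108:518.4(237,126) 104:519.5(231,125) 100:518.8(237,125) 96:520.5(228,130) 69:538.0(218,134) 69:532.5(235,136) 69:526.7(238,131) 71:518.2(235,130) 67:517.7(237,132) 65:516.2(237,130) 60:516.8(231,124) 57:516.2(236,126) 52:517.5(232,124) 49:517.3(240,124) 44:518.5(239,120) 40:518.7(240,119) 36:519.1(238,119) 32:519.2(238,123) 29:518.4(224,131)
now 226:529.3(204,123) 226:523.8(220,122) 227:516.2(219,120) 224:514.9(223,117) 220:5
[... 224 characters left out ...]
517.2(227,101) 173:517.7(238,106) 170:517.7(236,99) 167:517.4(238,103) 164:514.8(232,111) 161:514.6(199,119) 144:531.5(192,126) 142:528.1(219,120) 142:522.6(218,115) 142:515.7(218,119) 140:514.4(227,113) 136:514.6(220,99) 132:514.9(228,107) 128:514.9(215,104) 97:517.9(165,78) 95:515.3(193,100) 93:512.6(206,111) 90:511.9(194,120) 76:522.2(175,115) 71:524.0(217,116) 71:517.9(224,119) 68:517.0(220,120) 65:515.8(226,119) 61:516.4(219,116) 57:516.1(225,118) 53:517.0(220,120) 49:517.1(229,118) 45:517.8(223,114) 40:518.6(229,116) 36:518.8(226,116) 32:519.0(227,119) 29:518.1(216,124)[ WARN:0@7.583] global loadsave.cpp:1063 imwrite_ Unsupported depth image for selected encoder is fallbacked to CV_8U.
```

Relative to its neighbours, the tile's front edge sits about 1.5–2.5 mm forward of the row line. The spacer (white, at (520,160)) is behind the finger. I'll ease off, shift it back about 2 mm, and press again.

Call:
play_rows:
  steps:
    - [1, [0, 0, 1.5], 0]
    - [1, [0, 0, 3], 0]
    - [1, [0, 0, 4.5], 0]
    - [1, [1, 0, 4.5], 0]
    - [1, [1.8, 0, 4.5], 0]

```text
t: 17.87
ee_pos: [0.5449, 0.1118, 0.0135]
ee_rot: [0.708, 0.003, -0.006, -0.706]
contact_force: [-9.4, -0.2, 13.2]
opening: 0.574
```

Call:
play_rows:
  steps:
    - [1, [0, 0, 0], 0]
    - [1, [0, 0, -1], 0]
    - [1, [0, 0, -2], 0]
    - [1, [0, 0, -3], 0]
    - [1, [0, 0, -3], 0]

```text
t: 18.28
ee_pos: [0.5449, 0.1118, 0.0134]
ee_rot: [-0.707, -0.004, 0.006, 0.707]
contact_force: [-6.4, 6.3, 8.7]
opening: 0.573
```

Call:
play_rows:
  steps:
    - [1, [0, 0, -0.7], 0]
    - [1, [0, 0, -1.5], 0]
    - [1, [0, 0, -1.5], 0]
    - [1, [0, 0, -1.5], 0]

```text
t: 18.62
ee_pos: [0.545, 0.1118, 0.0135]
ee_rot: [-0.706, -0.005, 0.006, 0.708]
contact_force: [-6.1, 9.1, 5.9]
opening: 0.572
```

Call:
play_rows:
  steps:
    - [1, [0, 0, 3], 0]
    - [1, [0, -0.7, 4.5], 0]
    - [1, [0, -1.2, 5.5], 0]
    - [1, [0, -1.2, 5.5], 0]
    - [1, [0, -1.2, 5.5], 0]

```text
t: 19.03
ee_pos: [0.5469, 0.1131, 0.014]
ee_rot: [0.707, 0.004, -0.005, -0.707]
contact_force: [-0.1, -0.5, -0.8]
opening: 0.572
```

Call:
play_rows:
  steps:
    - [1, [0, 0, 0], 0]
    - [1, [0, 0, 0], 0]

```text
t: 19.2
ee_pos: [0.5468, 0.1136, 0.0141]
ee_rot: [0.707, 0.005, -0.005, -0.707]
contact_force: [-0.5, -0.7, -0.9]
opening: 0.573
```

```bash
cat > edge.py <<'E'
from h import *
p=ctrl.get_image("scene"); f=200/np.tan(np.radians(p["vfov"])/2); M=R.from_quat(p["rotation"]).as_matrix()
def ray(u,v,z=.026):
    d=M@np.array([(u-p["cx"])/f,(v-p["cy"])/f,1]); return p["origin"]+d*(z-p["origin"][2])/d[2]
b=np.mean([ctrl.get_image("scene")["img"][...,0].astype(float) for _ in range(3)],0); out=[]
for u in range(245,308):
    vp=242-.49*(u-250); vs=np.arange(int(vp)-6,int(vp)+6); s=b[vs,u]
    i=(s[:-2]-s[2:]).argmax(); hi=s[max(i-2,0):i+1].max(); lo=s[i+2:i+5].min() if i+2<len(s) else 0; thr=(hi+lo)/2
    if hi-lo<60: continue
    for q in range(max(i-2,0),len(s)-1):
        if s[q]>thr>=s[q+1]:
            W=ray(u,vs[q]+(s[q]-thr)/(s[q]-s[q+1])); out.append((W[1]*1000,W[0]*1000)); break
print(" ".join(f"{a:.0f}:{c:.1f}" for a,c in out))
delta((.547,.111,.0125),0.8)
E
python3 edge.py
```

```text
226:529.2 226:523.8 227:516.0 224:514.9 220:515.9 217:515.6 213:515.8 209:516.1 206:515.8 203:515.9 199:516.1 195:516.4 192:516.4 188:516.8 185:516.7 181:517.6 177:517.6 173:517.7 170:517.7 167:517.4 164:514.8 161:514.7 144:531.9 143:526.2 144:518.7 143:515.2 139:515.5 136:515.0 132:515.5 98:517.0 94:516.8 91:516.7 76:521.6 71:523.5 71:517.8 68:517.0 65:515.8 61:516.3 57:516.0 53:517.0 49:517.1 45:517.8 40:518.6 36:518.9 32:519.0 29:518.1
t 19.4 ee [0.5467 0.1141 0.0142] yaw 0.79 tilt [-0. -0. -1.] open 0.575 F [-0.1  0.   0.9]
 shift [ 0.2  1.7 -3.1] turn -0.01
```

Call:
play_rows:
  steps:
    - [1, [0.4, 0, -1], 0]
    - [1, [0.4, 0.2, -2], 0]
    - [1, [0.4, 0.4, -3], 0]
    - [1, [0.4, 0.4, -3.5], 0]
    - [1, [0.4, 0.4, -3.5], 0]

```text
t: 19.82
ee_pos: [0.5472, 0.1119, 0.0141]
ee_rot: [-0.706, -0.005, 0.005, 0.708]
contact_force: [-0.2, 3.6, -0.9]
opening: 0.575
```

Call:
play_rows:
  steps:
    - [1, [0, 0, -0.6], 0]
    - [1, [0, 0, -1.2], 0]
    - [1, [0, 0, -1.8], 0]
    - [1, [0, 0, -1.8], 0]
    - [1, [0, 0, -1.8], 0]

```text
t: 20.23
ee_pos: [0.5472, 0.1118, 0.0142]
ee_rot: [-0.706, -0.006, 0.005, 0.708]
contact_force: [-0.6, 6.8, -0.9]
opening: 0.572
```

Call:
play_rows:
  steps:
    - [1, [0, 0.4, 0], 0]
    - [1, [0, 0.8, -0.5], 0]
    - [1, [0, 0.8, -1], 0]
    - [1, [0, 0.8, -1.5], 0]
    - [1, [0, 0.8, -1.5], 0]

```text
t: 20.65
ee_pos: [0.5473, 0.1119, 0.0139]
ee_rot: [-0.705, -0.006, 0.005, 0.709]
contact_force: [-1.3, 10.4, 2.3]
opening: 0.574
```

Call:
play_rows:
  steps:
    - [1, [0, 0, 0], 0]
    - [1, [0, 0, 0], 0]
    - [1, [0, 0, 0], 0]
    - [1, [0, 0, 0], 0]

```text
t: 20.98
ee_pos: [0.5473, 0.1118, 0.0139]
ee_rot: [-0.705, -0.006, 0.005, 0.709]
contact_force: [-1.4, 9.4, 2.2]
opening: 0.571
```

```bash
python3 edge.py
python3 - <<'E'
from h import *
for n in("top","scene"):
    p=ctrl.get_image(n); C=cloud(p)
    m=slab(C,(.545,.119),(.05,.13),.0265,.036)
    k,lab,st,_=cv2.connectedComponentsWithStats(m.astype(np.uint8),connectivity=4)
    for i in range(1,k):
        if st[i,4]>40:
            P=C[lab==i]; print(n,"tile",len(P),P.mean(0).round(4),np.polyfit(P[:,1],P[:,2],1)[0].round(4),box(P))
cv2.imwrite("pics/z7.png",cv2.resize(p["img"][190:250,235:315],(800,600),interpolation=cv2.INTER_CUBIC))
E
```

```text
226:529.2 226:523.7 227:516.1 224:514.9 220:515.9 217:515.5 213:515.8 209:516.0 206:515.7 203:516.0 199:516.1 195:516.4 192:516.4 188:516.7 185:516.6 181:517.1 177:517.5 173:517.8 170:517.7 167:517.3 164:514.8 161:514.7 143:532.5 141:529.4 142:522.6 143:515.5 139:516.1 136:515.1 132:515.7 128:515.8 98:517.0 94:516.8 90:516.9 87:516.5 77:520.1 71:523.8 71:517.8 68:517.1 65:515.8 61:516.3 57:516.0 53:517.0 49:517.1 45:517.8 40:518.7 36:519.0 32:519.0 29:518.1
t 21.18 ee [0.5473 0.1118 0.0139] yaw 0.93 tilt [ 0.002  0.006 -1.   ] open 0.573 F [-1.7 10.   2.5]
 shift [-0.3  1.4 -0.8] turn 0.13
top tile 140 [0.5507 0.0409 0.0304] -0.026 (array([545.9,  45.9]), array([43.3, 49.1]), np.float32(0.4))
top tile 64 [0.5362 0.2147 0.03  ] 0.0033 (array([545. , 210.1]), array([28.6, 46.5]), np.float32(0.7))
scene tile 97 [0.5401 0.0461 0.0299] 0.0206 (array([537.2,  42. ]), array([43.6, 59. ]), np.float32(143.8))
scene tile 128 [0.5447 0.1256 0.0306] -0.0136 (array([542.1, 126.5]), array([39.2, 68.3]), np.float32(172.7))
scene tile 228 [0.5426 0.1933 0.0298] 0.0084 (array([543.9, 193. ]), array([53.8, 71.9]), np.float32(91.9))
```

View pics/z7.png

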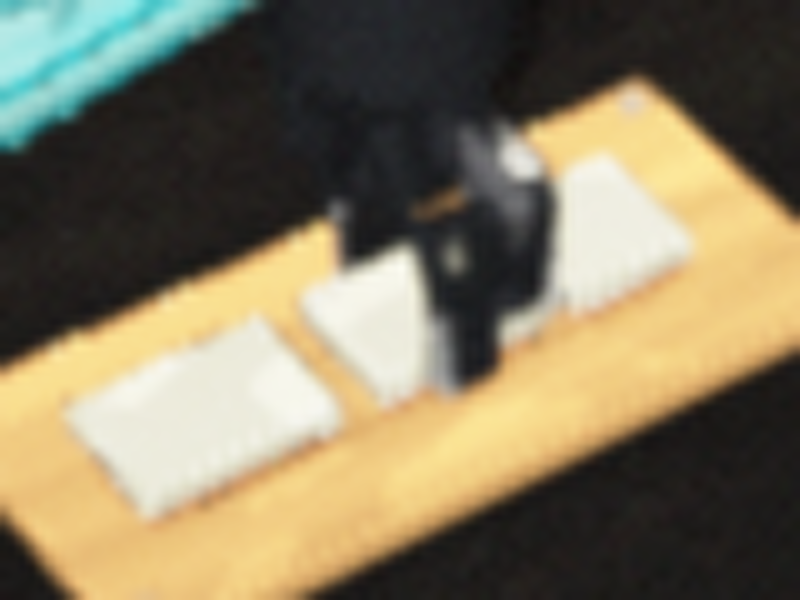

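Run:
```python
from cell import ctrl
s=ctrl.get_state(); print(s["t"],s["contact_force"],s["qvel"].round(3)); print(ctrl.sign_off())
```

```text
21.2833 [-1.67904194 10.47474635  2.89056956] [-0.     0.    -0.    -0.    -0.     0.001 -0.001]
the job is handed in; nothing more can be done
None
```

I handed the job in at t = 21.3 s, with the loose tile still gripped and pressed against the spacer. The system gave no verdict.

**What I did:**
- Gripped the spacer by its ribbed part and stood it in the wide joint beside the narrow tile. The board was felt at about 9 N, with no notable side force.
- Let go of the spacer. It stood upright and square, at about y = 0.079 m.
- Gripped the loose tile across its 50 mm edges at 45 N, slid it about 8 mm along the row and pressed it on the spacer.

**What the last checks showed:**
- **Push:** it held steady at about 10 N along the row, and the joints were still. The hand stopped twice at the same place (y = 0.1118 m), as it would against the spacer and end tile.
- **Alignment:** the tile's front edge was within about 1 mm of its neighbours' line. It had been 1.5 to 2.5 mm forward, so I eased off, moved it back and pressed again.
- **Angle:** the jaws were at 0.93° against a board estimate of about 0.8°.

**What disagreed or stayed unsure:**
- The two cameras differed by 2 to 3 mm along the row and about 1.5 mm across it.
- At the first attempt to move the tile back, it stuck with about 13 N downward, so I raised the hand slightly first.
- The tile's left part read about 0.6 mm higher than its neighbours in the last depth picture. That is close to the noise, but it may not be perfectly flat.
- The gripper hid most of the spacer at the end, so its final position is inferred from the forces and its visible top.
- I did not measure the bystanders again, but the arm never went near them.

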